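# Weigh the seed canister

### The arm

A 6-joint arm with a two-finger parallel gripper is mounted at the origin on the work surface. World frame = base frame: x ahead of the robot, y to its left, z up, the work surface at z = 0. Lengths are in m, angles in rad, forces in N, time in s.
With the tool pointing down it reaches from about 0.325 to 0.775 m from the base axis. Payload 9.3 kg.
Tool frame: the origin (TCP) lies between the finger pads, 19 mm behind the fingertips; this is the grasp point; z points along the fingers, y is the line along which they close (so a half turn about z gives the same grasp; the last joint's range is limited). The gripper opens to 85 mm and grips with 20 to 120 N. Pads are 22 mm wide; open, the fingers measure 114 mm over their backs; the gripper's body (76 mm by 85 mm) begins 54 mm behind the grasp point. The pads swing forward as they close: fully open they stand 13 mm farther back than shut.
Start: joints at [1.159, 0.259, 0.021, 1.334, 0, 1.418], TCP at [0.141, 0.532, 0.25] pointing down, gripper open.
Joint ranges: [-3.04, 3.04], [-0.91, 1.82], [-1.04, 1.36], [-1.92, 1.95], [-1.52, 1.45], [-3.14, 3.14]. Speed limits (rad/s): [2.22, 2.22, 2.79, 3.14, 3.14, 3.14].

### API

Orientations are given as [roll, pitch, yaw] about the fixed x, y, z axes, in that order (R = Rz(yaw) Ry(pitch) Rx(roll)).
In Python, from rig import r gives the robot as it stands.
- The arm moves only by the shell command python3 -m jog 'ROWS'. ROWS is a JSON object of lists of equal length, an entry for each row: "dp": the shift along the tool's x, y, z each as a share of 25 cm, from -1 to 1, a list of three; "rotation": the turn, a rotation vector about the tool's x, y, z each as a share of 360 degrees, from -1 to 1, a list of three; "grip": the closure, from -1 (fully open) to 1 (shut). In form: {"dp": [[dx, dy, dz], ...], "rotation": [[ax, ay, az], ...], "grip": [grip, ...]}. A call has exactly 8 rows; each row is the pose to reach, as a shift and turn from the pose commanded when the call began, along the tool's axes at that moment, turning the shorter way round; what a row does not reach only later rows make up. A row lasts 1/10 s, in which the tool goes at most 50 mm and 8.59 degrees, less where a joint would pass 70% of its speed; a pose out of reach is approached as far as the arm can. A call with a number of a shift or a turn outside -1 to 1 is refused whole. A call with a gripper value outside its range is refused whole. The fingers move at their own pace and stop on an object; the grip force is fixed at half the most. Time passes only in rows, so rows that repeat a pose let the fingers close, or fill a call up. It gives the time, the measured TCP pose, the force, the opening and the grip force at its end, in the units of the state.
- r.get_obs(): the state, without advancing time (a new reading comes with each control period).
- r.get_image(name): name is "scene" or "top" or "wrist"; returns (picture, depth): 420x560x3 uint8, blue, green, red; 420x560 float32, m along the optical axis (not along the pixel's ray), 0 where there is no reading.
- r.camera_info(name): a dict with "vfov" (degrees; the focal length in pixels is half the picture's height over the tangent of half this angle, whatever the lens; pixels are square), "cx", "cy" (the principal point, pixels), "distortion" ([k1, k2, p1, p2, k3] as OpenCV has them; the pictures are not rectified), "world_from_camera" (4x4, takes a point from camera to world coordinates). Camera axes: x right, y up, looking along -z (the intrinsics and any distortion apply to the point x, -y, -z); pixel columns grow to the right and rows downward; lengths in m; the calibration is good to about 2 mm. A picture is of the moment at which its call begins: read the wrist's pose just before it. camera_info takes no time and is no camera call; for the wrist camera it gives the pose at the moment of the call.
- r.finish_job(): hands the job in; it is judged then, once.
Trained networks look in the newest picture that a camera, given by its name, has taken for a name from the list of things; names that differ only in an ending like _2 or _b are one class to them, and where a whole thing is asked for, a point or a joint stands for the part that bears it (a point fixed in the world has none). Each returns a list of dicts, best first, with "conf" (0 to 1); they miss things now and then, are a little off and sometimes report something else, mostly with a low value. They report only what shows in the picture. A call takes as long as a camera call.
- r.masks_of(camera, name): "mask" (420x560 bool, what is visible of it).
- r.mark_of(camera, name): "at" ([x, y, z] in m, in world coordinates, good to about 4 mm: a listed point, or the origin of a listed thing).
The state is a dict: "t": time; "q": joint angles; "qd": joint speeds; "effort": joint torques, N m; "tool_pos": TCP position; "eef_rot": TCP orientation; "wrist_force": force on the tool from outside, world axes, zero at the start; "torque": the same for the moment, N m; "opening": finger opening in m; "finger_force": force on a finger pad.
Only numpy, scipy, OpenCV 4.12 (cv2) and the standard library are available. Lean on these libraries where they do the work, as an engineer would, in place of code of your own. Each camera call takes 0.05 s, during which the arm holds its last target. There are 200 camera calls.

### The job

Zero the empty scale by pushing its orange button right down and letting go. Then lift the green-lidded canister by its handle off the slanted stand, without letting it tip over, and set it down gently, upright, in the middle of the scale's pan, without shifting the jar, mug, timer, brush or blue-lidded canister around it.

Things in the scene. Friction and masses are not known exactly. Their poses are not given: they have to be found in the camera images.
- canister: closed steel canister, green lid, black handle over the lid, 0.3 to 0.65 kg. Body 90 (x) by 100 (y) by 130 mm high; lid 94 by 104 mm, its top 142 mm above the underside. Origin: centre of its underside; z: up along it. At the start it leans 35 degrees in the stand, top towards the robot's side, held by its weight alone
- canister_grip (a point): centre of the handle bar, on the canister's axis 181 mm above its underside; axes as the canister's. Flat-sided straight bar along y, 14 mm thick (x), 22 mm deep (z), 84 mm clear between its end posts, only 28 mm of free space between bar and lid: fingers go in best along the canister's leaning axis, closing along its x
- stand: fixed slanted stand, white tray on a dark base 190 by 130 mm, with a lamp over it. Origin: centre under it; z up. The tray floor leans 35 degrees, sloping down towards the stand's -x, with a 60 mm front wall there on which the canister leans and 45 mm side walls (3 mm clear each side); back open. The canister leaves along its own axis
- stand_seat (a point): centre of the upper face of the slanted tray floor, 62 mm above the bench; axes as the stand's
- stand_lamp (a point): centre of the lamp bar fixed to the stand, 26 (x) by 150 (y) by 18 mm, 374 mm above the bench, straight above the canister's handle (160 mm over it), so that a tool pointing straight down has no room there; its 14 mm arm runs back (+x) at 388 mm height to a 14 mm mast at the stand's back, 141 mm behind the bar
- scale: fixed white bench scale, 240 (x) by 190 (y) mm, top of its case 40 mm above the bench. Origin: on its underside, straight below the pan's centre; the case runs from -150 to +90 mm in x; console with display and orange button at its -x end, steel pan at its +x end
- scale_pan (a point): centre of the top face of the square steel weighing pan, 160 by 160 mm, 54 mm above the bench; axes as the scale's
- tare_top (a point): centre of the top of the round orange zero button, 30 mm across, pushed straight down; 115 mm towards -x and 50 mm towards -y from the pan's centre in the scale's frame
- tare (a joint): travel of the zero button in m: 0 up, 0.006 fully down (about 5 N); springs back
- jar: closed seed jar with yellow cap, 54 mm across, 85 mm high; origin: centre of its underside
- spare: second canister of the same shape and size with a blue lid, standing upright on the bench; origin: centre of its underside
- mug: white mug, 80 mm across, 90 mm high, with handle; origin: centre of its underside
- timer: red kitchen timer, 50 by 80 by 68 mm; origin: centre of its underside
- brush: pastry brush 200 mm long lying along its x; origin: under its middle

How it is judged:
By the outcome, as a careful person would: the job done as asked, in the order asked, and still so for the second after the job is handed in, with the robot touching nothing.
It also fails if it takes over 59 s, if anything falls off the work surface, if the arm or the gripper's body presses on something with over 40 N, if the wrist force passes 120 N, or if a joint passes its speed limit or range.

## Working session

There is one attempt and no reset: what is moved stays moved. The work goes in short steps, Python scripts to look and compute and a shell command to move; the robot and the scene stay as the last step left them, time stands still between calls to the robot, and variables do not carry over. Pictures are saved under pics/ and viewed, at most 10 in all, crops included, and the job is handed in when it is done.

```bash
mkdir -p pics; python3 - <<'E'
from rig import r
import cv2,numpy as np
o=r.get_obs(); print({k:np.round(v,3).tolist() for k,v in o.items()})
ims=[]
for c in ["scene","top"]:
    im,d=r.get_image(c); ims.append(im); cv2.imwrite(f"pics/{c}0.png",im)
    print(c,np.round(r.camera_info(c)["world_from_camera"],3).tolist())
    for n in ["canister","canister_grip","stand","stand_seat","stand_lamp","scale","scale_pan","tare_top","jar","spare","mug","timer","brush"]:
        print(c,n,[(round(m["conf"],2),np.round(m["at"],3).tolist()) for m in r.mark_of(c,n)[:2]])
E
```

```text
{'t': 0.0, 'q': [1.159, 0.259, 0.021, 1.334, -0.0, 1.418], 'qd': [0.001, 0.0, 0.0, 0.002, 0.001, -0.001], 'effort': [-0.0, -55.564, 34.453, 0.014, -0.0, -0.0], 'tool_pos': [0.141, 0.531, 0.249], 'eef_rot': [-3.14, -0.0, 2.883], 'wrist_force': [-0.182, 0.306, 0.566], 'torque': [-0.059, -0.021, 0.012], 'finger_force': 0.0, 'opening': 0.085}
scene [[0.892, -0.233, 0.387, 1.215], [0.451, 0.495, -0.743, -1.158], [-0.018, 0.837, 0.546, 1.086], [0.0, 0.0, 0.0, 1.0]]
scene canister [(0.57, [0.688, 0.239, 0.061])]
scene canister_grip [(0.87, [0.576, 0.218, 0.212])]
scene stand [(0.69, [0.654, 0.229, 0.004]), (0.22, [0.586, -0.246, 0.051])]
scene stand_seat [(0.58, [0.687, 0.236, 0.062]), (0.32, [0.687, 0.24, 0.062])]
scene stand_lamp [(0.9, [0.607, 0.225, 0.373])]
scene scale [(0.9, [0.587, -0.244, -0.002])]
scene scale_pan [(0.83, [0.587, -0.247, 0.052])]
scene tare_top [(0.57, [0.475, -0.288, 0.061]), (0.45, [0.533, 0.48, 0.0])]
scene jar [(0.9, [0.554, -0.008, -0.003])]
scene spare [(0.85, [0.534, 0.481, -0.0])]
scene mug [(0.62, [0.753, 0.022, 0.001]), (0.61, [0.607, 0.225, 0.376])]
scene
[... 202 characters left out ...]
8, 1.514], [0.0, 0.0, 0.0, 1.0]]
top canister [(0.82, [0.683, 0.233, 0.065])]
top canister_grip [(0.69, [0.422, -0.486, -0.0]), (0.62, [0.583, 0.224, 0.21])]
top stand [(0.93, [0.651, 0.234, -0.001])]
top stand_seat [(0.84, [0.681, 0.238, 0.066])]
top stand_lamp [(0.58, [0.604, 0.222, 0.378]), (0.32, [0.68, 0.238, 0.063])]
top scale [(0.8, [0.589, -0.239, -0.001]), (0.32, [0.468, -0.288, 0.063])]
top scale_pan [(0.19, [0.683, 0.235, 0.065])]
top tare_top [(0.37, [0.469, -0.287, 0.061])]
top jar [(0.52, [0.556, -0.009, -0.001])]
top spare [(0.77, [0.538, 0.48, -0.004])]
top mug [(0.98, [0.752, 0.025, 0.001])]
top timer [(0.8, [0.609, -0.459, 0.001])]
top brush [(0.96, [0.423, -0.485, 0.004])]
```

View pics/scene0.png

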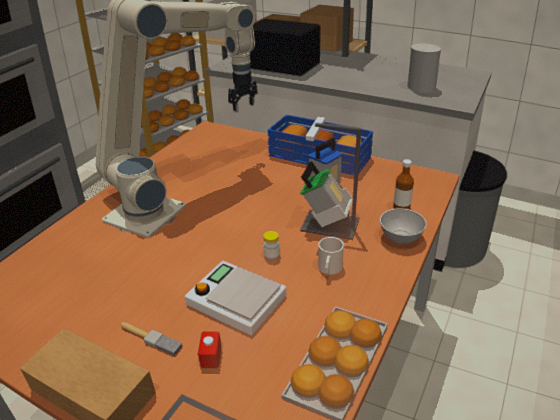

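View pics/top0.png

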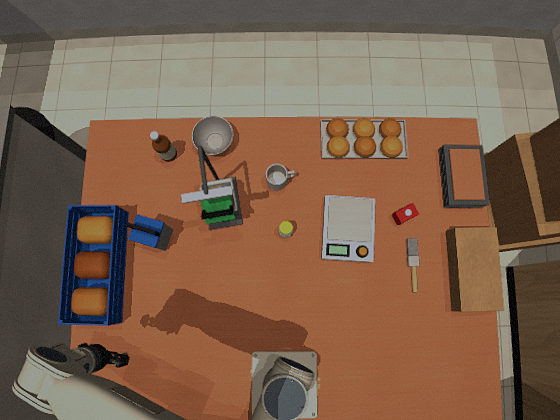

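The scene picture shows the canister leaning in the stand near (325,195), the lamp above it, and the scale's button at (202,288). The top picture shows the button at (362,251), the pan at (350,218) and the lid under the lamp at (215,205). Next I'll measure the yaws and refine the positions.

```bash
cat > h.py <<'E'
from rig import r
import cv2,numpy as np
from scipy.spatial.transform import Rotation as R
def cloud(c,d,info=None):
    i=info or r.camera_info(c); f=210/np.tan(np.radians(i["vfov"])/2)
    K=np.array([[f,0,i["cx"]],[0,f,i["cy"]],[0,0,1]])
    v,u=np.mgrid[:420,:560]
    p=cv2.undistortPoints(np.stack([u,v],-1).reshape(-1,1,2).astype(np.float32),K,np.array(i["distortion"],float)).reshape(420,560,2)
    P=np.stack([p[...,0]*d,-p[...,1]*d,-d],-1); T=np.array(i["world_from_camera"])
    return P@T[:3,:3].T+T[:3,3]
def plan(pos,Rm,q=None):
    "dp shares and rotation shares from present commanded(~measured) pose"
    o=r.get_obs(); R0=R.from_euler('xyz',o["eef_rot"])
    return np.round(R0.inv().apply(np.array(pos)-o["tool_pos"])/0.25,3).tolist(), np.round((R0.inv()*Rm).as_rotvec()/(2*np.pi),4).tolist()
def toolR(yaw,lean):
    "tool for canister at yaw, leaning lean rad"
    c=R.from_euler('z',yaw)*R.from_euler('y',-lean)   # canister frame
    return c*R.from_matrix(np.array([[0,1,0],[1,0,0],[0,0,-1]]).T)
E
python3 - <<'E'
from h import *
def rect(P):
    c,s,a=cv2.minAreaRect(P[:,:2].astype(np.float32)*1000); return np.round(c,1),np.round(s,1),round(a,1)
for c in ["scene","top"]:
    im,d=r.get_image(c); P=cloud(c,d); ok=d>0
    m=r.masks_of(c,"scale"); M=m[0]["mask"]&ok; Q=P[M]
    z=Q[:,2]; case=Q[(z>.033)&(z<.046)]; pan=Q[(z>.049)&(z<.057)]
    print(c,"case",m[0]["conf"],rect(case),np.median(case[:,2]),"pan",rect(pan),np.median(pan[:,2]),len(pan))
    b,g,rr=[im[...,k].astype(int) for k in range(3)]
    near=lambda x,y,w:(abs(P[...,0]-x)<w)&(abs(P[...,1]-y)<w)&ok
    ob=P[near(.472,-.288,.03)&(rr>150)&(b<90)&(P[...,2]>.045)]
    print(" button",len(ob),ob.mean(0).round(4) if len(ob) else 0, np.percentile(ob[:,2],[5,50,95]).round(4) if len(ob) else 0)
    gl=P[near(.6,.23,.12)&(g>rr+40)&(g>b+40)&(P[...,2]>.1)]
    if len(gl)>20:
        cn=np.median(gl,0); 
        for _ in range(4):
            u,s,vt=np.linalg.svd(gl-cn,full_matrices=0); n=vt[2]*np.sign(vt[2][2]); e=(gl-cn)@n; k=abs(e)<.006; gl=gl[k]; cn=gl.mean(0)
        print(" lid",len(gl),cn.round(4),"n",n.round(3),"lean",np.degrees(np.arccos(n[2])).round(1),"yaw",np.degrees(np.arctan2(-n[1],-n[0])).round(1))
        C=R.from_euler('z',np.arctan2(-n[1],-n[0]))*R.from_euler('y',-np.arccos(n[2]))
        L=C.inv().apply(gl); print("  lid ext local",L.min(0).round(4),L.max(0).round(4)); 
        for t in (.0,):
            mid=(L.min(0)+L.max(0))/2; print("  lid mid",C.apply(mid).round(4),"->grip",(C.apply(mid)+n*.039).round(4))
    lm=P[near(.605,.223,.1)&(P[...,2]>.36)&(b>130)]
    if len(lm): print(" lamp",len(lm),rect(lm))
    st=r.masks_of(c,"stand")[0]; S=P[st["mask"]&ok]; S=S[(S[:,2]<.03)]; print(" standbase",rect(S))
    for n in ["canister_grip","tare_top","scale_pan","stand_seat","stand_lamp"]:
        print(" ",n,[(round(m["conf"],2),np.round(m["at"],3).tolist()) for m in r.mark_of(c,n)[:2]])
E
```

```text
scene case 0.91 (array([ 560.8, -245.3]), array([195.8, 244.6]), 85.7) 0.03887700027668228 pan (array([ 562.8, -245.2]), array([164.2, 219.5]), 85.4) 0.05290467371145535 1957
 button 49 [ 0.472  -0.2909  0.0612] [0.0582 0.0611 0.0646]
 lid 230 [0.6161 0.21   0.1844] n [-0.556 -0.121  0.822] lean 34.7 yaw 12.3
  lid ext local [ 0.5831  0.0272 -0.2224] [ 0.6747  0.133  -0.2108]
  lid mid [0.6086 0.2148 0.1798] ->grip [0.5869 0.2101 0.2119]
 lamp 148 (array([606.8, 219.1]), array([ 27.5, 149.7]), 9.1)
 standbase (array([648.9, 297.1]), array([194.6, 282.4]), 10.8)
  canister_grip [(0.74, [0.576, 0.218, 0.215])]
  tare_top [(0.56, [0.47, -0.288, 0.06])]
  scale_pan [(0.89, [0.586, -0.247, 0.054])]
  stand_seat [(0.74, [0.421, -0.485, -0.002]), (0.66, [0.688, 0.238, 0.061])]
  stand_lamp [(0.57, [0.604, 0.224, 0.375])]
top case 0.78 (array([ 559.9, -241.2]), array([192.2, 237.9]), 85.7) 0.040284199441754875 pan (array([ 561.6, -240.3]), array([163.6, 221.1]), 85.6) 0.053558205138317216 1436
 button 41 [ 0.4713 -0.2832  0.0623] [0.057  0.0617 0.0675]
 lid 401 [0.6045 0.2244 0.1783] n [-0.573 -0.098  0.814] lean 35.5 yaw 9.7
  lid ext local [ 0.5734  0.0691 -0.2286] [ 0.6576  0.1691 -0.217 ]
  lid mid [0.6014 0.2235 0.1761] ->grip [0.5791 0.2197 0.2079]
 lamp 401 (array([604.5, 224.7]), array([ 26.4, 147.1]), 9.9)
 standbase (array([721.1, 274.5]), array([314.1, 192.4]), 9.1)
  canister_grip [(0.78, [0.581, 0.225, 0.212])]
  tare_top [(0.51, [0.47, -0.287, 0.061]), (0.26, [0.555, -0.01, -0.0])]
  scale_pan [(0.86, [0.592, -0.244, 0.06])]
  stand_seat [(0.79, [0.68, 0.239, 0.069]), (0.25, [0.684, 0.238, 0.066])]
  stand_lamp [(0.62, [0.607, 0.22, 0.376])]
```

```bash
python3 - <<'E'
from h import *
pts=[(.141,.532,.25),(.27,.33,.25),(.40,.10,.25),(.45,-.13,.22),(.4717,-.287,.12)]
y=2.883
for a,b in zip(pts,pts[1:]):
    R0=R.from_euler('xyz',[np.pi,0,y]); print((R0.inv().apply(np.subtract(b,a))/.25).round(4)); y-=np.radians(26.64)
print(26.64/360,y)
E
```

```text
[-0.7055 -0.6492 -0.    ]
[-0.9988 -0.3452 -0.    ]
[-0.9282 -0.1576  0.12  ]
[-0.6187  0.1384  0.4   ]
0.074 1.0231771490748427
```

```bash
python3 -m jog '{"dp":[[-0.7055,-0.6492,0],[-0.7055,-0.6492,0],[-0.7055,-0.6492,0],[-0.7055,-0.6492,0],[-0.7055,-0.6492,0],[-0.7055,-0.6492,0],[-0.7055,-0.6492,0],[-0.7055,-0.6492,0]],"rotation":[[0,0,0.074],[0,0,0.074],[0,0,0.074],[0,0,0.074],[0,0,0.074],[0,0,0.074],[0,0,0.074],[0,0,0.074]],"grip":[1,1,1,1,1,1,1,1]}'
python3 -m jog '{"dp":[[-0.9988,-0.3452,0],[-0.9988,-0.3452,0],[-0.9988,-0.3452,0],[-0.9988,-0.3452,0],[-0.9988,-0.3452,0],[-0.9988,-0.3452,0],[-0.9988,-0.3452,0],[-0.9988,-0.3452,0]],"rotation":[[0,0,0.074],[0,0,0.074],[0,0,0.074],[0,0,0.074],[0,0,0.074],[0,0,0.074],[0,0,0.074],[0,0,0.074]],"grip":[1,1,1,1,1,1,1,1]}'
```

```text
t: 3.0
tool_pos: [0.2695, 0.3302, 0.2501]
eef_rot: [3.141, -0.0, 2.418]
wrist_force: [-0.6, 0.3, -0.2]
opening: 0.0
finger_force: 0.0
t: 3.8
tool_pos: [0.3995, 0.1006, 0.2498]
eef_rot: [-3.141, -0.001, 1.954]
wrist_force: [-0.6, 1.1, -0.0]
opening: 0.0001
finger_force: 0.0
```

```bash
python3 -m jog '{"dp":[[-0.9282,-0.1576,0.12],[-0.9282,-0.1576,0.12],[-0.9282,-0.1576,0.12],[-0.9282,-0.1576,0.12],[-0.9282,-0.1576,0.12],[-0.9282,-0.1576,0.12],[-0.9282,-0.1576,0.12],[-0.9282,-0.1576,0.12]],"rotation":[[0,0,0.074],[0,0,0.074],[0,0,0.074],[0,0,0.074],[0,0,0.074],[0,0,0.074],[0,0,0.074],[0,0,0.074]],"grip":[1,1,1,1,1,1,1,1]}'
python3 -m jog '{"dp":[[-0.6187,0.1384,0.4],[-0.6187,0.1384,0.4],[-0.6187,0.1384,0.4],[-0.6187,0.1384,0.4],[-0.6187,0.1384,0.4],[-0.6187,0.1384,0.4],[-0.6187,0.1384,0.4],[-0.6187,0.1384,0.4]],"rotation":[[0,0,0.074],[0,0,0.074],[0,0,0.074],[0,0,0.074],[0,0,0.074],[0,0,0.074],[0,0,0.074],[0,0,0.074]],"grip":[1,1,1,1,1,1,1,1]}'
python3 - <<'E'
from h import *
o=r.get_obs(); i=r.camera_info("wrist"); im,d=r.get_image("wrist"); P=cloud("wrist",d,i); print(o["tool_pos"],o["eef_rot"],o["opening"])
b,g,rr=[im[...,k].astype(int) for k in range(3)]
k=(rr>150)&(b<90)&(P[...,2]>.05)&(P[...,2]<.075)&(np.hypot(P[...,0]-.472,P[...,1]+.287)<.03)&(d>0)
print(k.sum(),P[k].mean(0) if k.any() else 0, np.percentile(P[k][:,2],[5,50,95]) if k.any() else 0)
print([(m["conf"],np.round(m["at"],4)) for m in r.mark_of("wrist","tare_top")[:2]]); cv2.imwrite("pics/w1.png",im)
E
```

```text
t: 4.6
tool_pos: [0.4497, -0.1285, 0.2202]
eef_rot: [-3.142, -0.0, 1.49]
wrist_force: [0.4, 0.3, 0.0]
opening: -0.0001
finger_force: 0.0
t: 5.4
tool_pos: [0.4719, -0.286, 0.1212]
eef_rot: [3.14, 0.0, 1.025]
wrist_force: [0.2, -0.5, 0.4]
opening: -0.0003
finger_force: 0.0
[ 0.47187093 -0.28604016  0.12119611] [3.13988344e+00 1.40527998e-04 1.02518814e+00] -0.00026250381761016407
1077 [ 0.47308081 -0.28530766  0.06250935] [0.0614481 0.0625038 0.0635728]
[(0.98, array([ 0.4692, -0.2861,  0.0668]))]
```

View pics/w1.png

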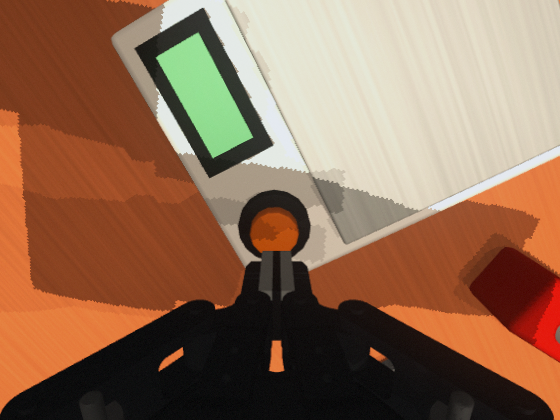

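```bash
python3 - <<'E'
from h import *
i=r.camera_info("wrist"); im,d=r.get_image("wrist"); P=cloud("wrist",d,i)
for v in (195,200,205,212,225,235,242): print(v,P[v,275].round(4), P[v,248].round(4), im[v,275])
print("right ring",P[230,304].round(4),"left",P[230,245].round(4))
b,g,rr=[im[...,k].astype(int) for k in range(3)]
k=(rr>130)&(b<90)&(P[...,2]>.05)&(P[...,2]<.075)&(np.hypot(P[...,0]-.472,P[...,1]+.287)<.03)
q=P[k][:,:2].astype(np.float32); c,rad=cv2.minEnclosingCircle(q*1000); print(c,rad)
v,u=np.mgrid[:420,:560]; dk=(im.max(2)<60)&(P[...,2]>.035)&(P[...,2]<.07)&(v<245)&(np.hypot(u-275,v-228)<40)
c,rad=cv2.minEnclosingCircle(P[dk][:,:2].astype(np.float32)*1000); print("ring",c,rad,np.percentile(P[dk][:,2],[5,50,95]))
E
```

```text
195 [ 0.4823 -0.267   0.0519] [ 0.4658 -0.2608  0.0405] [30 35 37]
200 [ 0.4809 -0.2694  0.0533] [ 0.4639 -0.2637  0.0399] [27 31 34]
205 [ 0.4793 -0.2721  0.0532] [ 0.4651 -0.2637  0.0527] [22 27 33]
212 [ 0.4786 -0.2732  0.0626] [ 0.4627 -0.2674  0.0529] [ 22  66 149]
225 [ 0.4743 -0.2803  0.0621] [ 0.458  -0.2747  0.0525] [ 16  72 170]
235 [ 0.471  -0.2856  0.0624] [ 0.4544 -0.2804  0.0525] [ 14  75 182]
242 [ 0.4686 -0.2896  0.062 ] [ 0.4519 -0.2843  0.0528] [ 12  77 182]
right ring [ 0.486  -0.2959  0.0519] left [ 0.4548 -0.2764  0.0531]
(470.87091064453125, -284.5942687988281) 14.282590866088867
ring (470.9147033691406, -284.0714416503906) 22.476696014404297 [0.04683584 0.05238267 0.05355441]
```

```bash
python3 -m jog '{"dp":[[0,0,0.1],[0,0,0.148],[0,0,0.16],[0,0,0.168],[0,0,0.176],[0,0,0.18],[0,0,0.184],[0,0,0.184]],"rotation":[[0,0,0],[0,0,0],[0,0,0],[0,0,0],[0,0,0],[0,0,0],[0,0,0],[0,0,0]],"grip":[1,1,1,1,1,1,1,1]}'
```

```text
t: 6.35
tool_pos: [0.4713, -0.2874, 0.0747]
eef_rot: [3.141, 0.0, 1.023]
wrist_force: [-2.6, 3.4, 8.0]
opening: -0.0001
finger_force: 3.9
```

```bash
python3 -m jog '{"dp":[[0,0,0.004],[0,0,0.008],[0,0,0.012],[0,0,0.012],[0,0,0.012],[0,0,0.012],[0,0,0.012],[0,0,0.012]],"rotation":[[0,0,0],[0,0,0],[0,0,0],[0,0,0],[0,0,0],[0,0,0],[0,0,0],[0,0,0]],"grip":[1,1,1,1,1,1,1,1]}'
```

```text
t: 7.15
tool_pos: [0.4715, -0.2874, 0.0742]
eef_rot: [3.139, 0.001, 1.023]
wrist_force: [-9.8, 8.7, 35.0]
opening: 0.0004
finger_force: 17.1
```

```bash
python3 -m jog '{"dp":[[0,0,-0.05],[0,0,-0.2],[0,0,-0.4],[0,0,-0.6],[0,0,-0.6],[0,0,-0.6],[0,0,-0.6],[0,0,-0.6]],"rotation":[[0,0,0],[0,0,0],[0,0,0],[0,0,0],[0,0,0],[0,0,0],[0,0,0],[0,0,0]],"grip":[1,1,1,1,-1,-1,-1,-1]}'
python3 - <<'E'
from h import *
i=r.camera_info("wrist"); im,d=r.get_image("wrist"); P=cloud("wrist",d,i)
b,g,rr=[im[...,k].astype(int) for k in range(3)]
k=(rr>130)&(b<90)&(P[...,2]>.05)&(P[...,2]<.075)&(np.hypot(P[...,0]-.472,P[...,1]+.287)<.03)
print("button z",np.median(P[k],0))
im=r.get_image("wrist")[0]; cv2.imwrite("pics/w2.png",im)
o=r.get_obs(); print(o["q"].round(3))
y=np.radians(9.7); G=np.array([.580,.221,.212]); T=toolR(y,np.radians(35)); pre=G-T.apply([0,0,1])*.13
print(pre,plan(pre,T)); print(plan([.45,-.05,.29],R.from_euler('xyz',[np.pi,0,1.024+.45])))
E
```

```text
t: 7.95
tool_pos: [0.4709, -0.2871, 0.2196]
eef_rot: [-3.139, -0.0, 1.023]
wrist_force: [-0.1, -0.8, -0.4]
opening: 0.0584
finger_force: 0.0
button z [ 0.47086254 -0.28438615  0.06245941]
[-0.7    0.273 -0.035  1.264 -0.     1.419]
[0.50650108 0.2084366  0.31848977] ([1.766, -0.912, -0.392], [-0.0933, 0.0347, -0.1106])
([0.766, -0.567, -0.279], [-0.0003, -0.0001, -0.0718])
```

```bash
python3 -m jog '{"dp":[[0.766,-0.567,-0.28],[0.766,-0.567,-0.28],[0.766,-0.567,-0.28],[0.766,-0.567,-0.28],[0.766,-0.567,-0.28],[0.766,-0.567,-0.28],[0.766,-0.567,-0.28],[0.766,-0.567,-0.28]],"rotation":[[0,0,-0.0718],[0,0,-0.0718],[0,0,-0.0718],[0,0,-0.0718],[0,0,-0.0718],[0,0,-0.0718],[0,0,-0.0718],[0,0,-0.0718]],"grip":[-1,-1,-1,-1,-1,-1,-1,-1]}'
python3 - <<'E'
from h import *
y=np.radians(9.7); G=np.array([.580,.221,.212]); T=toolR(y,np.radians(35)); pre=G-T.apply([0,0,1])*.15
print(pre,plan(pre,T))
E
```

```text
t: 8.85
tool_pos: [0.4501, -0.0507, 0.2902]
eef_rot: [-3.14, 0.0, 1.474]
wrist_force: [-0.8, -1.0, 0.1]
opening: 0.0859
finger_force: 0.0
[0.49519356 0.20650377 0.33487281] ([1.041, 0.08, -0.179], [-0.0968, 0.0129, -0.0411])
```

View pics/w2.png

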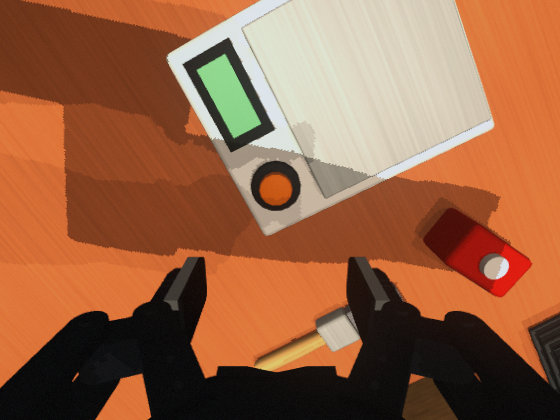

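```bash
python3 -m jog '{"dp":[[0.15,0.0,-0.18],[0.3,0.0,-0.18],[0.45,0.0,-0.18],[0.6,0,-0.18],[0.8,0.04,-0.18],[1.0,0.08,-0.18],[1.0,0.08,-0.18],[1.0,0.08,-0.18]],"rotation":[[-0.0968,0.0129,-0.0411],[-0.0968,0.0129,-0.0411],[-0.0968,0.0129,-0.0411],[-0.0968,0.0129,-0.0411],[-0.0968,0.0129,-0.0411],[-0.0968,0.0129,-0.0411],[-0.0968,0.0129,-0.0411],[-0.0968,0.0129,-0.0411]],"grip":[-1,-1,-1,-1,-1,-1,-1,-1]}'
cat > look.py <<'E'
from h import *
import sys
o=r.get_obs(); i=r.camera_info("wrist"); im,d=r.get_image("wrist"); P=cloud("wrist",d,i); print(o["tool_pos"].round(4),o["eef_rot"].round(4),o["q"].round(3))
np.savez("w.npz",im=im,d=d,P=P); cv2.imwrite("pics/"+sys.argv[1],im)
b,g,rr=[im[...,k].astype(int) for k in range(3)]
gl=P[(g>rr+30)&(g>b+30)&(d>0)&(np.hypot(P[...,0]-.6,P[...,1]-.22)<.12)]
cn=np.median(gl,0)
for _ in range(5):
    n=np.linalg.svd(gl-cn,full_matrices=0)[2][2]; n=n*np.sign(n[2]); gl=gl[abs((gl-cn)@n)<.004]; cn=gl.mean(0)
yaw=np.arctan2(-n[1],-n[0]); print("lid",len(gl),n.round(3),"lean",np.degrees(np.arccos(n[2])),"yaw",np.degrees(yaw))
C=R.from_euler('z',yaw)*R.from_euler('y',-np.arccos(n[2])); L=C.inv().apply(gl)
print(cv2.minAreaRect(L[:,:2].astype(np.float32)*1000)); mid=(np.percentile(L,.5,0)+np.percentile(L,99.5,0))/2
print("grip from lid",C.apply(mid)+n*.039)
A=C.inv().apply(P.reshape(-1,3))-mid; A=A[(abs(A[:,2]-.047)<.008)&(abs(A[:,0])<.03)&(abs(A[:,1])<.048)]   # bar's upper part, 50 mm above lid top
if len(A):
    rc=cv2.minAreaRect(A[:,:2].astype(np.float32)*1000); t=A[:,2].max(); print("bar",len(A),rc,np.percentile(A[:,2],[50,98])); c=np.r_[np.array(rc[0])/1000,np.percentile(A[:,2],90)-.011]; print("grip from bar",C.apply(mid+c))
print([(m["conf"],np.round(m["at"],4)) for m in r.mark_of("wrist","canister_grip")[:2]])
E
python3 look.py w3.png
```

```text
t: 9.65
tool_pos: [0.4944, 0.1972, 0.3346]
eef_rot: [2.532, 0.001, 1.742]
wrist_force: [0.3, 0.6, 0.3]
opening: 0.0857
finger_force: 0.0
[0.4944 0.1972 0.3346] [2.5323e+00 1.2000e-03 1.7419e+00] [ 0.244 -0.143 -0.372  0.734 -0.043  1.63 ]
lid 7451 [-0.568 -0.096  0.818] lean 35.14063560152029 yaw 9.606865749237404
((618.6083984375, 120.65487670898438), (93.44548797607422, 102.70121002197266), 0.22430437803268433)
grip from lid [0.57990036 0.22097805 0.2100143 ]
bar 1928 ((0.653965950012207, -0.21457290649414062), (13.95358657836914, 95.54205322265625), 0.08068737387657166) [0.05014799 0.05158532]
grip from bar [0.57985013 0.22075193 0.21127444]
[(0.91, array([0.5852, 0.2132, 0.2101]))]
```

View pics/w3.png

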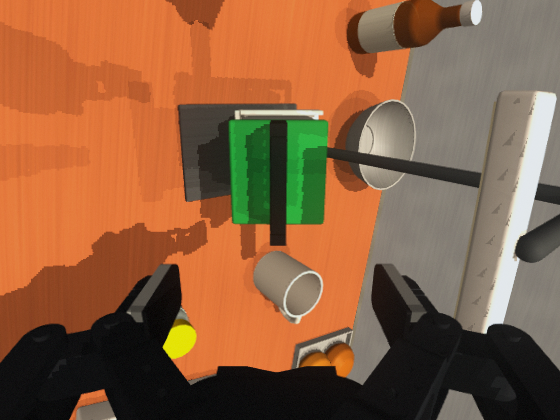

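Bar clearly seen at (278,180), and the fit is good. I'll approach along the axis.

```bash
python3 - <<'E'
from h import *
T=toolR(np.radians(9.65),np.radians(35.1)); G=np.array([.580,.221,.211])
for k in (.05,0): print(plan(G-T.apply([0,0,1])*k,T))
E
```

```text
([0.044, 0.005, 0.41], [-0.0004, 0.0002, 0.0])
([0.044, 0.006, 0.61], [-0.0004, 0.0002, 0.0])
```

```bash
python3 -m jog '{"dp":[[0.044,0.005,0.1],[0.044,0.005,0.25],[0.044,0.005,0.35],[0.044,0.005,0.42],[0.044,0.005,0.49],[0.044,0.006,0.55],[0.044,0.006,0.59],[0.044,0.006,0.61]],"rotation":[[0,0,0],[0,0,0],[0,0,0],[0,0,0],[0,0,0],[0,0,0],[0,0,0],[0,0,0]],"grip":[-1,-1,-1,-1,-1,-1,-1,-1]}'
python3 look.py w4.png
```

```text
t: 10.55
tool_pos: [0.5804, 0.2207, 0.2111]
eef_rot: [2.531, 0.001, 1.738]
wrist_force: [-1.1, 1.3, 0.2]
opening: 0.0855
finger_force: 0.0
[0.5804 0.2207 0.2111] [2.5310e+00 8.0000e-04 1.7377e+00] [ 0.25   0.084 -0.484  0.394 -0.048  1.638]
lid 6396 [-0.57  -0.108  0.814] lean 35.47916045745624 yaw 10.76817688637241
((618.94775390625, 108.27670288085938), (102.36029815673828, 91.5152587890625), 89.77789306640625)
grip from lid [0.57818893 0.21884941 0.21017473]
bar 6327 ((2.4171481132507324, 7.224735260009766), (81.53507232666016, 14.087974548339844), 89.14551544189453) [0.04873265 0.04997368]
grip from bar [0.57904587 0.22636663 0.21118763]
[(0.83, array([0.5856, 0.2162, 0.2118]))]
```

View pics/w4.png

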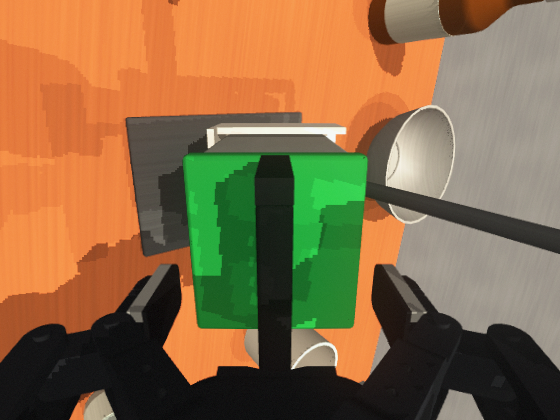

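The bar (column 275) lies midway between the fingers (170 and 385), so I'll close.

```bash
for k in 1; do python3 -m jog '{"dp":[[0,0,0],[0,0,0],[0,0,0],[0,0,0],[0,0,0],[0,0,0],[0,0,0],[0,0,0]],"rotation":[[0,0,0],[0,0,0],[0,0,0],[0,0,0],[0,0,0],[0,0,0],[0,0,0],[0,0,0]],"grip":[1,1,1,1,1,1,1,1]}'; done
```

```text
t: 11.45
tool_pos: [0.5792, 0.2227, 0.2119]
eef_rot: [2.53, 0.0, 1.741]
wrist_force: [-5.7, -0.6, 2.6]
opening: 0.0128
finger_force: 59.0
```

```bash
python3 -m jog '{"dp":[[0,0,-0.01],[0,0,-0.03],[0,0,-0.06],[0,0,-0.1],[0,0,-0.14],[0,0,-0.18],[0,0,-0.22],[0,0,-0.26]],"rotation":[[0,0,0],[0,0,0],[0,0,0],[0,0,0],[0,0,0],[0,0,0],[0,0,0],[0,0,0]],"grip":[1,1,1,1,1,1,1,1]}'
python3 -m jog '{"dp":[[0,0,-0.04],[0,0,-0.08],[0,0,-0.12],[0,0,-0.16],[0,0,-0.19],[0,0,-0.21],[0,0,-0.22],[0,0,-0.22]],"rotation":[[0,0,0],[0,0,0],[0,0,0],[0,0,0],[0,0,0],[0,0,0],[0,0,0],[0,0,0]],"grip":[1,1,1,1,1,1,1,1]}'
python3 - <<'E'
from h import *
im,d=r.get_image("scene"); cv2.imwrite("pics/s5.png",im[100:300,200:460])
o=r.get_obs(); print(o["q"].round(3),o["torque"].round(2))
T=toolR(np.radians(-4.4),0); print(plan([.44,.10,.33],T)); 
E
```

```text
t: 12.25
tool_pos: [0.5422, 0.2162, 0.2659]
eef_rot: [2.53, 0.0, 1.741]
wrist_force: [0.2, -0.1, -4.2]
opening: 0.0129
finger_force: 58.8
t: 13.05
tool_pos: [0.5118, 0.211, 0.3104]
eef_rot: [2.529, 0.0, 1.741]
wrist_force: [-0.6, -0.3, -4.1]
opening: 0.013
finger_force: 58.8
[ 0.268 -0.096 -0.398  0.66  -0.057  1.651] [-0.19  1.2   0.01]
([-0.389, -0.248, -0.271], [0.0968, -0.0119, 0.038])
```

View pics/s5.png

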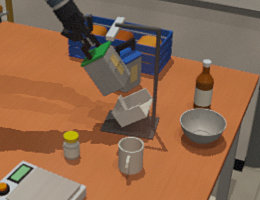

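The canister is free of the tray (crop, about (105,70)). Next I'll bring it upright and carry it over.

```bash
python3 -m jog '{"dp":[[-0.03,-0.02,-0.02],[-0.08,-0.05,-0.06],[-0.14,-0.09,-0.1],[-0.2,-0.13,-0.14],[-0.27,-0.17,-0.19],[-0.33,-0.21,-0.23],[-0.37,-0.235,-0.257],[-0.389,-0.248,-0.271]],"rotation":[[0.006,-0.0007,0.002],[0.018,-0.0022,0.007],[0.034,-0.0042,0.013],[0.05,-0.006,0.02],[0.067,-0.008,0.026],[0.082,-0.01,0.032],[0.092,-0.0113,0.036],[0.0968,-0.0119,0.038]],"grip":[1,1,1,1,1,1,1,1]}'
python3 - <<'E'
from h import *
o=r.get_obs(); print(o["q"].round(3))
i=r.camera_info("wrist"); im,d=r.get_image("wrist"); P=cloud("wrist",d,i)
b,g,rr=[im[...,k].astype(int) for k in range(3)]
gl=P[(g>rr+30)&(g>b+30)&(d>0)&(d<.4)]; cn=np.median(gl,0)
for _ in range(5):
    n=np.linalg.svd(gl-cn,full_matrices=0)[2][2]; n=n*np.sign(n[2]); gl=gl[abs((gl-cn)@n)<.004]; cn=gl.mean(0)
print("lid normal",n.round(4),cn.round(4)); c=cv2.minAreaRect(gl[:,:2].astype(np.float32)*1000); print(c)
T=toolR(np.radians(-4.4),0); print(plan([.55,-.12,.33],T)); print(plan([.590,-.2455,.33],T))
E
```

```text
t: 13.9
tool_pos: [0.4409, 0.099, 0.3298]
eef_rot: [-3.14, 0.0, 1.492]
wrist_force: [-0.4, 0.1, -4.6]
opening: 0.013
finger_force: 58.6
[ 0.035  0.078 -0.003  1.492 -0.     1.684]
lid normal [0.0059 0.005  1.    ] [0.4416 0.1155 0.2894]
((440.8901672363281, 104.28900146484375), (88.82894134521484, 93.87570190429688), 85.41529083251953)
([-0.838, 0.505, -0.002], [-0.0005, 0.0001, -0.0004])
([-1.326, 0.704, -0.003], [-0.0005, 0.0001, -0.0004])
```

```bash
python3 -m jog '{"dp":[[-0.05,0.03,0],[-0.15,0.09,0],[-0.27,0.163,0],[-0.4,0.241,0],[-0.53,0.32,0],[-0.66,0.4,0],[-0.77,0.464,0],[-0.838,0.505,0]],"rotation":[[0,0,0],[0,0,0],[0,0,0],[0,0,0],[0,0,0],[0,0,0],[0,0,0],[0,0,0]],"grip":[1,1,1,1,1,1,1,1]}'
python3 -m jog '{"dp":[[-0.08,0.033,0],[-0.17,0.07,0],[-0.26,0.107,0],[-0.34,0.14,0],[-0.41,0.168,0],[-0.46,0.188,0],[-0.488,0.199,0],[-0.488,0.199,0]],"rotation":[[0,0,0],[0,0,0],[0,0,0],[0,0,0],[0,0,0],[0,0,0],[0,0,0],[0,0,0]],"grip":[1,1,1,1,1,1,1,1]}'
python3 - <<'E'
from h import *
i=r.camera_info("wrist"); im,d=r.get_image("wrist"); P=cloud("wrist",d,i)
b,g,rr=[im[...,k].astype(int) for k in range(3)]
gl=P[(g>rr+30)&(g>b+30)&(d>0)&(d<.4)]; cn=np.median(gl,0)
for _ in range(5):
    n=np.linalg.svd(gl-cn,full_matrices=0)[2][2]; n=n*np.sign(n[2]); gl=gl[abs((gl-cn)@n)<.004]; cn=gl.mean(0)
print("lid normal",n.round(4),cn.round(4))
T=toolR(np.radians(-4.4),0); print(r.get_obs()["tool_pos"],plan([.590,-.2455,.237],T))
E
```

```text
t: 14.75
tool_pos: [0.5511, -0.1213, 0.3294]
eef_rot: [3.14, 0.001, 1.493]
wrist_force: [-0.2, 0.5, -4.7]
opening: 0.0131
finger_force: 58.7
t: 15.55
tool_pos: [0.5902, -0.2447, 0.3298]
eef_rot: [3.141, -0.0, 1.494]
wrist_force: [-0.6, 0.4, -4.2]
opening: 0.0134
finger_force: 58.7
lid normal [0.004  0.0316 0.9995] [ 0.5918 -0.2249  0.2893]
[ 0.59007501 -0.24396144  0.33000676] ([-0.006, 0.0, 0.372], [0.0001, -0.0001, 0.0])
```

```bash
python3 -m jog '{"dp":[[-0.006,0,0.04],[-0.006,0,0.12],[-0.006,0,0.2],[-0.006,0,0.27],[-0.006,0,0.31],[-0.006,0,0.33],[-0.006,0,0.34],[-0.006,0,0.34]],"rotation":[[0,0,0],[0,0,0],[0,0,0],[0,0,0],[0,0,0],[0,0,0],[0,0,0],[0,0,0]],"grip":[1,1,1,1,1,1,1,1]}'
python3 - <<'E'
from h import *
i=r.camera_info("wrist"); im,d=r.get_image("wrist"); P=cloud("wrist",d,i)
b,g,rr=[im[...,k].astype(int) for k in range(3)]
gl=P[(g>rr+30)&(g>b+30)&(d>0)&(d<.4)]; cn=np.median(gl,0)
for _ in range(5):
    n=np.linalg.svd(gl-cn,full_matrices=0)[2][2]; n=n*np.sign(n[2]); gl=gl[abs((gl-cn)@n)<.004]; cn=gl.mean(0)
print("lid normal",n.round(4),cn.round(4),cv2.minAreaRect(gl[:,:2].astype(np.float32)*1000)); cv2.imwrite("pics/w6.png",im)
E
```

```text
t: 16.4
tool_pos: [0.5901, -0.2454, 0.2455]
eef_rot: [3.141, 0.0, 1.494]
wrist_force: [-0.1, 0.9, -3.9]
opening: 0.0127
finger_force: 58.7
lid normal [0.1046 0.987  0.1217] [ 0.5786 -0.2211  0.188 ] ((549.3077392578125, -215.43161010742188), (21.47623634338379, 178.5078125), 76.44091796875)
```

View pics/w6.png

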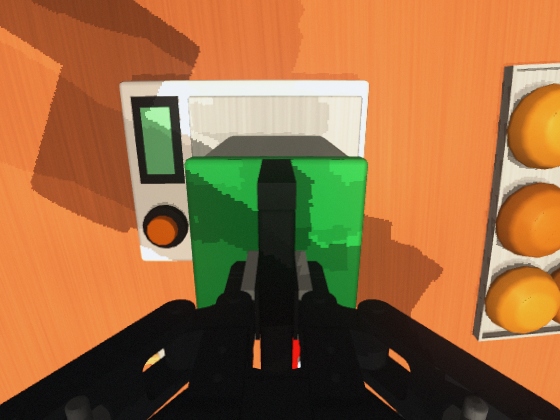

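The display's green was polluting the fit. The lid (columns 185–367) is square to the scale. Now lowering slowly.

```bash
python3 -m jog '{"dp":[[0,0,0.006],[0,0,0.012],[0,0,0.018],[0,0,0.022],[0,0,0.026],[0,0,0.029],[0,0,0.032],[0,0,0.032]],"rotation":[[0,0,0],[0,0,0],[0,0,0],[0,0,0],[0,0,0],[0,0,0],[0,0,0],[0,0,0]],"grip":[1,1,1,1,1,1,1,1]}'
```

```text
t: 17.25
tool_pos: [0.59, -0.2454, 0.2371]
eef_rot: [3.141, -0.0, 1.494]
wrist_force: [-0.4, 0.3, -3.9]
opening: 0.013
finger_force: 58.7
```

```bash
python3 -m jog '{"dp":[[0,0,0.001],[0,0,0.002],[0,0,0.003],[0,0,0.004],[0,0,0.005],[0,0,0.006],[0,0,0.006],[0,0,0.006]],"rotation":[[0,0,0],[0,0,0],[0,0,0],[0,0,0],[0,0,0],[0,0,0],[0,0,0],[0,0,0]],"grip":[1,1,1,1,1,1,1,1]}'
```

```text
t: 18.05
tool_pos: [0.59, -0.2455, 0.2369]
eef_rot: [3.14, 0.001, 1.494]
wrist_force: [-3.3, 0.4, 7.5]
opening: 0.013
finger_force: 60.3
```

Contact made. I'll relieve the preload slightly, then release.

```bash
python3 -m jog '{"dp":[[0,0,-0.002],[0,0,-0.003],[0,0,-0.003],[0,0,-0.003],[0,0,-0.003],[0,0,-0.003],[0,0,-0.003],[0,0,-0.003]],"rotation":[[0,0,0],[0,0,0],[0,0,0],[0,0,0],[0,0,0],[0,0,0],[0,0,0],[0,0,0]],"grip":[1,1,1,-0.3,-0.3,-0.3,-0.3,-0.3]}'
python3 -m jog '{"dp":[[0,0,0],[0,0,-0.02],[0,0,-0.08],[0,0,-0.16],[0,0,-0.26],[0,0,-0.36],[0,0,-0.46],[0,0,-0.5]],"rotation":[[0,0,0],[0,0,0],[0,0,0],[0,0,0],[0,0,0],[0,0,0],[0,0,0],[0,0,0]],"grip":[-0.3,-0.3,-0.3,-0.3,-0.3,-0.3,-0.3,-0.3]}'
python3 - <<'E'
from h import *
for c in ["scene","top","wrist"]:
    i=r.camera_info(c); im,d=r.get_image(c); P=cloud(c,d,i)
    if c=="scene": cv2.imwrite("pics/s7.png",im)
    b,g,rr=[im[...,k].astype(int) for k in range(3)]
    gl=P[(g>rr+30)&(g>b+30)&(d>0)&(abs(P[...,2]-.196)<.01)]
    if len(gl)>30:
        n=np.linalg.svd(gl-gl.mean(0),full_matrices=0)[2][2]; print(c,len(gl),(n*np.sign(n[2])).round(3),np.median(gl[:,2]).round(4),cv2.minAreaRect(gl[:,:2].astype(np.float32)*1000))
    for n in ["canister","scale_pan","jar","spare","mug","timer","brush"]:
        if c!="wrist": print(c,n,[(round(m["conf"],2),np.round(m["at"],3).tolist()) for m in r.mark_of(c,n)[:1]])
E
```

```text
t: 18.85
tool_pos: [0.59, -0.2455, 0.2363]
eef_rot: [3.141, -0.0, 1.494]
wrist_force: [-0.2, 0.7, -0.6]
opening: 0.0557
finger_force: 0.0
t: 19.65
tool_pos: [0.59, -0.2455, 0.3645]
eef_rot: [3.138, 0.001, 1.494]
wrist_force: [0.5, -1.0, -1.0]
opening: 0.0554
finger_force: 0.0
scene 593 [ 0.   -0.01  1.  ] 0.1943 ((591.1200561523438, -254.33303833007812), (104.78759765625, 93.21231842041016), 86.9852066040039)
scene canister [(0.88, [0.593, -0.248, 0.053])]
scene scale_pan [(0.87, [0.583, -0.245, 0.053])]
scene jar [(0.63, [0.556, -0.004, -0.002])]
scene spare [(0.97, [0.534, 0.478, 0.001])]
scene mug [(0.67, [0.756, 0.025, 0.004])]
scene timer [(0.9, [0.61, -0.459, -0.003])]
scene brush [(0.64, [0.421, -0.482, -0.001])]
top 50 [0.104 0.094 0.99 ] 0.1951 ((625.2935180664062, -203.74510192871094), (20.918228149414062, 43.44853973388672), 50.50678634643555)
top canister [(0.61, [0.591, -0.249, 0.059])]
top scale_pan [(0.67, [0.593, -0.243, 0.056])]
top jar [(0.58, [0.555, -0.008, 0.0])]
top spare [(0.64, [0.54, 0.48, -0.0])]
top mug [(0.63, [0.751, 0.024, 0.002])]
top timer []
top brush [(0.78, [0.42, -0.482, 0.002])]
wrist 9180 [0.001 0.004 1.   ] 0.1965 ((589.1375732421875, -247.54904174804688), (103.1206283569336, 93.42635345458984), 85.61479187011719)
```

View pics/s7.png

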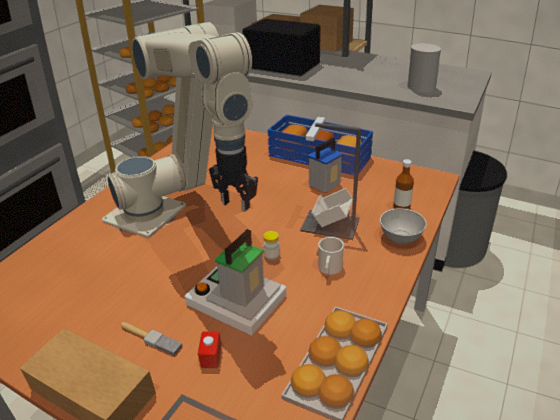

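The canister stands upright on the middle of the pan at (240,290), the gripper is clear of it, and the objects around it have not moved.

```bash
python3 -c "
from rig import r
print(r.finish_job())"
```

```text
the job is handed in; nothing more can be done
None
```

I pushed the scale's zero button fully down and released it, then set the green-lidded canister upright on the pan, centred to within a few mm with nothing around it visibly shifted; I handed the job in at about 20 s of the 59 s allowed, and no verdict was shown.

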